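# Transfer a row of reagent vessels to the second rack in reverse order

## Robot

A 6-joint arm with a two-finger parallel gripper is mounted at the origin on a cart in front of the work surface, level with it; the furniture and walls round the work are solid. World frame = base frame: x ahead of the robot, y to its left, z up, the work surface at z = 0. Lengths are in mm, angles in rad, forces in N, time in s.
With the tool pointing down it reaches from about 275 to 750 mm from the base axis. Payload 10.2 kg.
Tool frame: the origin (TCP) lies at the very end of the fingers, on their centre line; the grasp point (between the pads) lies 19 mm behind it; z points along the fingers, y is the line along which they close (so a half turn about z gives the same grasp; the last joint's range is limited). The gripper opens to 85 mm and grips with 20 to 120 N. Pads are 22 mm wide; open, the fingers measure 114 mm over their backs; the gripper's body (76 mm by 85 mm) begins 54 mm behind the grasp point. The pads swing forward as they close: fully open they stand 13 mm farther back than shut.
Start: joints at [0.947, 0.313, 1.498, -0, 1.331, -0.223], TCP at [204.844, 483.394, 231.294] pointing down, gripper open.
Joint ranges: [-2.94, 2.94], [-0.97, 2.17], [0.19, 2.56], [-1.23, 4.37], [0.02, 3.11], [-2.88, 2.88]. Speed limits (rad/s): [2.39, 2.39, 3.01, 3.14, 3.14, 3.14].

## Interface

Orientations are given as a unit quaternion [w, x, y, z].
In Python, from rig import telemetry, optics, ctrl gives the robot as it stands.
- The arm moves only by the tool servo_tool, never from a script. Its argument "deltas" is a list of rows, each a list of 3 entries, a list of its own where there are three numbers: the shift along the tool's x, y, z in units of 20 cm (1.0 is 20 cm), then the turn, a rotation vector about the tool's x, y, z in units of 90 degrees (1.0 is 90 degrees), then the opening, from 0 (shut) to 1 (fully open). A call has 1 to 8 rows; each row shifts and turns the commanded pose from where the row before left it, along the tool's axes as they then stand; what a row does not reach is not made up. A row lasts 1/10 s, in which the tool goes at most 50 mm and 8.59 degrees, less where a joint would pass 70% of its speed; a pose out of reach is approached as far as the arm can. A call with a number of a shift or a turn outside -1 to 1 is refused whole. A call with a gripper value outside its range is refused whole. The fingers move at their own pace and stop on an object; "squeeze" is the grip in N (left out, the last holds). Time passes only in rows, so rows that do not move let the fingers close. It gives the time, the measured TCP pose, the force, the opening and the grip force at its end, in the units of the state.
- telemetry.sense(): the state, without advancing time (a new reading comes with each control period).
- optics.capture(name): name is "side" or "top" or "wrist"; returns the picture (480x640x3 uint8, blue, green, red); there is no depth.
- optics.camera_model(name): a dict with "vfov" (degrees; the focal length in pixels is half the picture's height over the tangent of half this angle, whatever the lens; pixels are square), "cx", "cy" (the principal point, pixels), "R" (3x3) and "t" (3): a world point X has camera coordinates R X + t; the wrist camera has in their place "mount" (4x4, takes a point from camera to tool coordinates, whose origin is the TCP and whose axes are the flange's). Camera axes: x right, y down, z forward; pixel columns grow to the right and rows downward; lengths in mm; the calibration is good to about 2 mm. A picture is of the moment at which its call begins: read the wrist's pose just before it. camera_model takes no time and is no camera call.
- ctrl.finish_job(): hands the job in; it is judged then, once.
The state is a dict: "time_s": time; "joints": joint angles; "dq": joint speeds; "tau": joint torques, N m; "eef_pos": TCP position; "ee_rot": TCP orientation; "force": force on the tool from outside, world axes, zero at the start; "wrist_torque": the same for the moment, N m; "grip_width": opening from 0.0 (shut) to 1.0 (fully open); "grip_force": force on a finger pad.
Only numpy, scipy, OpenCV 4.12 (cv2) and the standard library are available. Lean on these libraries where they do the work, as an engineer would, in place of code of your own. Each camera call takes 0.05 s, during which the arm holds its last target. There are 200 camera calls.

## Task

Move the four vessels from the full rack to the four pads of the empty rack so that the row runs in the reverse order: seen from the robot, the vessel at the left end of the full rack goes to the right end of the other, the second from the left to the second from the right, and so on. Stand each one in the middle of its pad, and keep every vessel upright all the time.

Things in the scene. Friction and masses are not known exactly. Their poses are not given: they have to be found in the camera images.
- amber_bottle: Brown glass screw-cap bottle with a black cap, the tallest: 108 mm high; straight round body 50 mm in diameter up to 70 mm above its base, narrower above: grip the body. About 0.18 kg. Origin: centre of its underside; z up. Stands on the deck of the full rack at the start. 
- small_bottle: Small clear screw-cap bottle with a ribbed cap, the slimmest: 90 mm high; straight round body 46 mm in diameter up to 52 mm above its base, narrower above: grip the body. About 0.16 kg. Origin: centre of its underside; z up. Stands on the deck of the full rack at the start. 
- squat_bottle: Wider clear screw-cap bottle with a ribbed cap: 98 mm high; straight round body 56 mm in diameter up to 58 mm above its base, narrower above: grip the body. About 0.2 kg. Origin: centre of its underside; z up. Stands on the deck of the full rack at the start. 
- beaker: Open glass beaker, 85 mm high; round body about 62 mm in diameter, rim 66 mm (70 mm over the spout, which points along its y axis) in the top 6 mm: grip it round the body just below the rim. About 0.05 kg. Origin: centre of its underside; z up. Stands on the deck of the full rack at the start. 
- amber_bottle_pad: The flat black rectangular pad, 74 mm (x) by 66 mm (y), let into the deck of the full rack under the amber bottle at the start, and fixed there: it stays to show where that vessel came from. Its origin is its centre, level with the deck; its axes are parallel to the rack's.
- small_bottle_pad: The flat black rectangular pad, 74 mm (x) by 66 mm (y), let into the deck of the full rack under the small bottle at the start, and fixed there: it stays to show where that vessel came from. Its origin is its centre, level with the deck; its axes are parallel to the rack's.
- squat_bottle_pad: The flat black rectangular pad, 74 mm (x) by 66 mm (y), let into the deck of the full rack under the squat bottle at the start, and fixed there: it stays to show where that vessel came from. Its origin is its centre, level with the deck; its axes are parallel to the rack's.
- beaker_pad: The flat black rectangular pad, 74 mm (x) by 66 mm (y), let into the deck of the full rack under the beaker at the start, and fixed there: it stays to show where that vessel came from. Its origin is its centre, level with the deck; its axes are parallel to the rack's.
- full_rack: The rack that is full at the start: a low aluminium tray, 80 mm deep (x) by 312 mm long (y), fixed to the bench, with a flat deck 12 mm above the bench and a 5 mm thick end wall 22 mm high at either end. Origin: centre of its underside; z up, y along the row, to the robot's left. The vessels stand on its middle line at y = +108, +36, -36, -108 mm, in any order. Either rack may be the nearer one. Fingertips 0.4 m up clear the centrifuge at its left.
- empty_rack: The rack that is empty at the start: a low aluminium tray, 80 mm deep (x) by 312 mm long (y), fixed to the bench, with a flat deck 12 mm above the bench and a 5 mm thick end wall 22 mm high at either end. Origin: centre of its underside; z up, y along the row, to the robot's left. Four flat black rectangular pads, 74 mm (x) by 66 mm (y) and flush with the deck, mark the four places on its middle line at y = +108, +36, -36 and -108 mm.
Things that resemble listed ones, but are neither listed nor needed, are in the scene too. Leave any purple look-alike of the small_bottle alone.

How it is judged:
By the outcome, as a careful person would: the job done as asked, in the order asked, and still so for the second after the job is handed in, with the robot touching nothing.
It also fails if it takes over 120 s, if anything falls off the work surface, if the arm or the gripper's body presses on something with over 40 N, if the wrist force passes 120 N, or if a joint passes its speed limit or range.

## Working session

There is one attempt and no reset: what is moved stays moved. The work goes in short steps, Python scripts to look and compute and a tool call to move; the robot and the scene stay as the last step left them, time stands still between calls to the robot, and variables do not carry over. Pictures are saved under pics/ and viewed, at most 14 in all, crops included, and the job is handed in when it is done.

Besides the shell and the picture viewer there is one more tool, called as name(argument=value, ...), one argument or row to a line, values as JSON. servo_tool: Moves the arm, as the interface text tells. Its arguments: {"type":"object","properties":{"deltas":{"type":"array"},"squeeze":{"type":"number"}},"required":["deltas"]}

```bash
ls; mkdir -p pics; python3 - <<'E'
from rig import telemetry, optics
import cv2,numpy as np
s=telemetry.sense(); print(s)
for n in("top","side","wrist"):
    cv2.imwrite(f"pics/{n}0.png",optics.capture(n)); print(n,optics.camera_model(n))
E
```

```text
pics
{'time_s': 0.0, 'joints': array([ 9.46600402e-01,  3.13427077e-01,  1.49844144e+00,  3.11551788e-05,
        1.33098637e+00, -2.23404261e-01]), 'dq': array([ 0.00232743,  0.00043349,  0.0003629 , -0.00018252, -0.00056972,
       -0.00058698]), 'tau': array([-2.74046848e-03, -4.12269831e+01, -2.59729600e+01, -4.26827546e-04,
        4.26739192e-03,  2.93781852e-05]), 'eef_pos': array([204.68100995, 483.18098988, 230.74516414]), 'ee_rot': array([-2.73321879e-04,  1.99060852e-01,  9.79986928e-01, -5.69058477e-04]), 'force': array([ 0.20134129,  0.09191693, -0.37141442]), 'wrist_torque': array([ 0.00342044,  0.01452927, -0.02104444]), 'grip_force': 0.0, 'grip_width': 1.0010637366533737}
top {'vfov': 51.89421385073452, 'cx': 324.6150635912428, 'cy': 240.78368861056114, 'R': array([[-2.71697353e-02, -9.99630815e-01, -1.95795428e-04],
       [-9.96297767e-01,  2.70951243e-02, -8.15880739e-02],
       [ 8.15632579e-02, -2.02165582e-03, -9.96666117e-01]]), 't': array([ 138.2837505 ,  584.24812611, 1124.36040517])}
side {'vfov': 49.472423127498615, 'cx': 311.5164147706717, 'cy': 235.80871971951905, 'R': array([[-0.58795489,  0.80883494, -0.00975136],
       [ 0.71805293,  0.51633763, -0.46668558],
       [-0.37243661, -0.28139206, -0.88436954]]), 't': array([ 271.457523  , -466.93908838, 1565.42340095])}
wrist {'vfov': 64.30324672953955, 'cx': 315.5891463635204, 'cy': 236.96616444504647, 'mount': array([[-9.85814144e-04, -9.52104901e-01, -3.05769990e-01,
         7.79011671e+01],
       [ 9.99999513e-01, -9.21927853e-04, -3.53342840e-04,
         2.20675663e-01],
       [ 5.45215791e-05, -3.05770189e-01,  9.52105345e-01,
        -1.43397970e+02],
       [ 0.00000000e+00,  0.00000000e+00,  0.00000000e+00,
         1.00000000e+00]])}
```

View pics/top0.png

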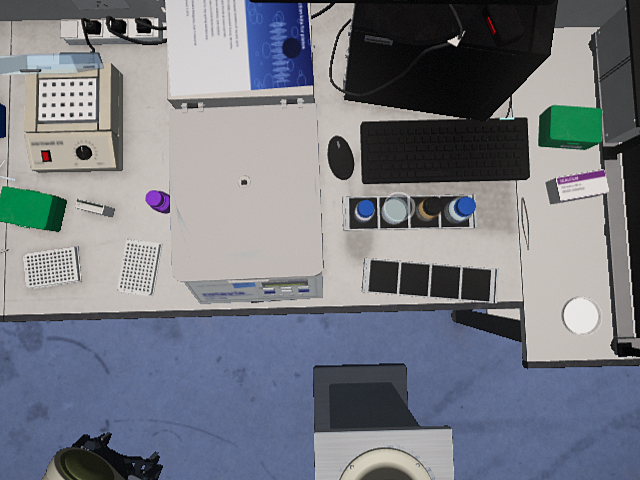

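View pics/side0.png

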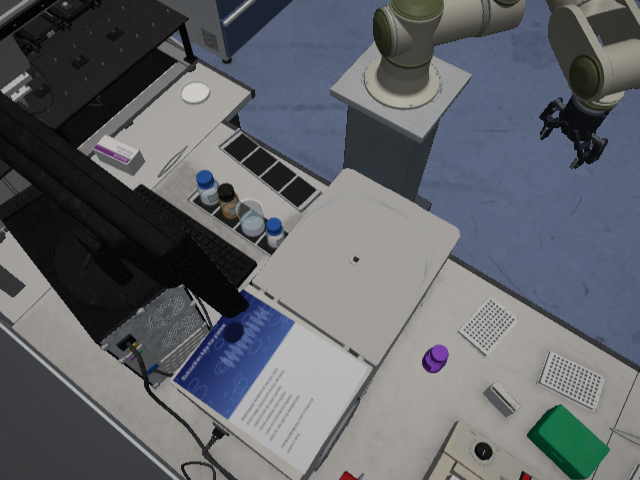

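The top view shows the empty rack nearer (pads about x 365–495, y 262–300). The full rack lies behind it at row ~210: small bottle (365), beaker (397), amber (428), squat (461), from left to right. The purple look-alike is at (158,201), and the centrifuge lies between the arm and the racks.

```bash
cat > h.py <<'E'
import numpy as np,cv2
from scipy.spatial.transform import Rotation as Ro
from rig import telemetry, optics
def cam(n,s=None):
    m=optics.camera_model(n); f=240/np.tan(np.radians(m["vfov"]/2))
    K=np.array([[f,0,m["cx"]],[0,f,m["cy"]],[0,0,1]])
    if n=="wrist":
        q=s["ee_rot"]; T=np.eye(4);T[:3,:3]=Ro.from_quat(q,scalar_first=True).as_matrix();T[:3,3]=s["eef_pos"]
        W=np.linalg.inv(T@m["mount"]); return K,W[:3,:3],W[:3,3]
    return K,m["R"],m["t"]
def back(c,uv,z):
    K,R,t=c; uv=np.atleast_2d(np.asarray(uv,float))
    d=np.c_[uv,np.ones(len(uv))]@np.linalg.inv(K).T@R; o=-R.T@t
    return o+d*((z-o[2])/d[:,2])[:,None]
def proj(c,X):
    K,R,t=c; p=(np.atleast_2d(X)@R.T+t)@K.T; return p[:,:2]/p[:,2:]
def pads(img,c,z=12,thr=60,amin=500,amax=3000,roi=None):
    m=(img.max(2)<thr).astype(np.uint8)
    if roi: k=np.zeros_like(m);k[roi[1]:roi[3],roi[0]:roi[2]]=1;m*=k
    out=[]
    for q in cv2.findContours(m,cv2.RETR_EXTERNAL,cv2.CHAIN_APPROX_NONE)[0]:
        a=cv2.contourArea(q)
        if amin<a<amax: 
            w=back(c,q[:,0],z)[:,:2].astype(np.float32); out.append((a,)+cv2.minAreaRect(w))
    return sorted(out,key=lambda r:-r[1][1])
def state(): 
    s=telemetry.sense(); print(round(s["time_s"],2),"pos",s["eef_pos"].round(1),"q",s["ee_rot"].round(4),"j",s["joints"].round(3),"F",s["force"].round(1),"w",round(s["grip_width"],3),round(s["grip_force"],1)); return s
E
python3 - <<'E'
from h import *
c=cam("top");im=cv2.imread("pics/top0.png")
for p in pads(im,c,roi=(360,250,500,305)):print(p)
# caps: blue/ rims guess
for n,u,z in(("small",(365,210),90),("beak",(397,208),85),("amb",(430,208),108),("squat",(462,207),98)):print(n,back(c,u,z).round(1))
print(back(c,[(343,230),(346,196),(474,195),(474,230)],12).round(1))
print("centrifuge front right",back(c,[(323,295),(320,105)],250).round())
s=telemetry.sense();print(Ro.from_quat(s["ee_rot"],scalar_first=True).as_matrix().round(3))
i=cv2.resize(im[170:310,320:510],None,fx=4,fy=4,interpolation=cv2.INTER_CUBIC);cv2.imwrite("pics/c1.png",i)
E
```

```text
(788.0, (501.3641662597656, -12.838397979736328), (64.15440368652344, 71.54773712158203), 83.66352844238281)
(795.0, (493.36065673828125, -84.31765747070312), (64.39384460449219, 71.70623016357422), 83.6441879272461)
(798.0, (485.4544982910156, -155.84336853027344), (64.63057708740234, 71.66386413574219), 83.69999694824219)
(798.5, (477.53253173828125, -227.47396850585938), (64.68611907958984, 71.63884735107422), 83.69579315185547)
small [[648.   31.6  90. ]]
beak [[651.3 -39.8  85. ]]
amb [[ 646.  -107.9  108. ]]
squat [[ 647.7 -180.2   98. ]]
[[ 613.1   78.3   12. ]
 [ 693.8   68.8   12. ]
 [ 688.  -234.6   12. ]
 [ 604.7 -230.2   12. ]]
centrifuge front right [[469. 129. 250.]
 [830. 125. 250.]]
[[-0.921  0.39  -0.001]
 [ 0.39   0.921 -0.001]
 [ 0.    -0.001 -1.   ]]
```

View pics/c1.png

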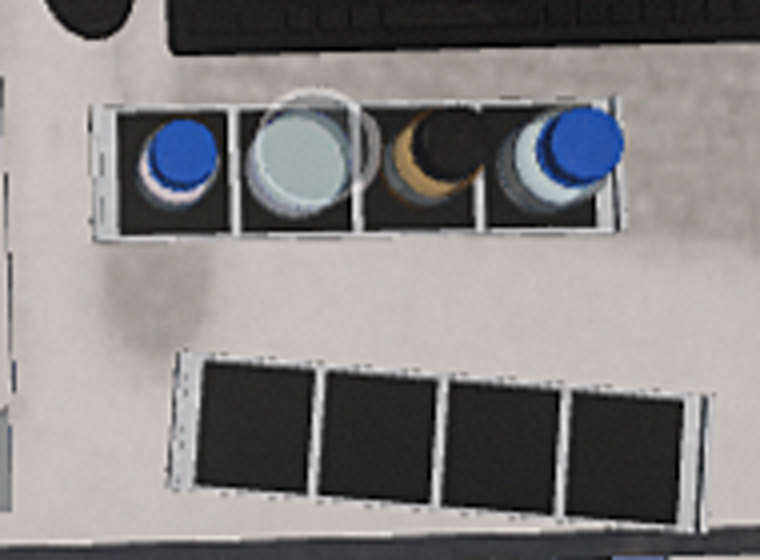

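```bash
python3 - <<'E'
from h import *
a=cam("top");b=cam("side")
P=lambda c:c[0]@np.c_[c[1],c[2]]
def tri(u,v):
    X=cv2.triangulatePoints(P(a),P(b),np.float64(u).reshape(2,1),np.float64(v).reshape(2,1));X=(X[:3]/X[3]).T;print(X.round(1),proj(a,X).round(),proj(b,X).round())
tri((322,272),(347,170));tri((320,106),(255,282))
tri((365,209),(275,227));tri((462,206),(205,175));tri((431,205),(227,192))
tri((485,297),(236,131)) 
E
```

```text
[[510.5 131.1 236.2]] [[321. 273.]] [[346. 170.]]
[[831.7 129.5 231.7]] [[318. 107.]] [[252. 282.]]
[[651.4  31.   81.1]] [[365. 209.]] [[275. 227.]]
[[ 649.5 -178.5  117.1]] [[464. 205.]] [[207. 175.]]
[[ 653.  -111.1  107.6]] [[431. 205.]] [[227. 192.]]
[[ 454.6 -249.4   37.1]] [[489. 294.]] [[240. 132.]]
```

servo_tool(
  deltas=[
    [[0,0,-0.25],[0,0,0.093],1],
    [[0,0,-0.25],[0,0,0.093],1],
    [[0,0,-0.25],[0,0,0.093],1],
    [[0,0,-0.25],[0,0,0.093],1],
    [[0,0,0],[0,0,0.093],1],
    [[0,0,0],[0,0,0.093],1],
    [[0,0,0],[0,0,0.093],1],
    [[0,0,0],[0,0,0.093],1],
  ],
  squeeze=30,
)

```text
time_s: 0.95
eef_pos: [204.8, 483.4, 431.0]
ee_rot: [0.0, 0.709, 0.705, -0.0]
force: [0.3, -0.6, 0.2]
grip_width: 1.001
grip_force: 0.0
```

servo_tool(
  deltas=[
    [[-0.2,0.125,0],[0,0,0],1],
    [[-0.2,0.125,0],[0,0,0],1],
    [[-0.2,0.125,0],[0,0,0],1],
    [[-0.2,0.125,0],[0,0,0],1],
    [[-0.2,0.125,0],[0,0,0],1],
    [[-0.2,0.125,0],[0,0,0],1],
    [[-0.2,0.125,0],[0,0,0],1],
    [[-0.2,0.125,0],[0,0,0],1],
  ],
)

```text
time_s: 1.75
eef_pos: [405.8, 161.8, 431.3]
ee_rot: [-0.0, 0.707, 0.708, 0.0]
force: [0.9, 1.1, -0.4]
grip_width: 0.999
grip_force: 0.0
```

servo_tool(
  deltas=[
    [[-0.2,0.125,0],[0,0,0],1],
    [[-0.2,0.125,0],[0,0,0],1],
    [[-0.2,0.125,0],[0,0,0],1],
    [[-0.2,0.125,0],[0,0,0],1],
    [[-0.2,0.125,0],[0,0,0],1],
    [[-0.2,0.125,0],[0,0,0],1],
    [[0,0,0],[0,0,0],1],
  ],
)

```text
time_s: 2.45
eef_pos: [557.3, -80.6, 428.1]
ee_rot: [-0.002, 0.708, 0.706, -0.001]
force: [-0.3, -0.2, -1.6]
grip_width: 0.998
grip_force: 0.0
```

```bash
python3 - <<'E'
from h import *
s=state(); im=optics.capture("wrist"); cv2.imwrite("pics/w1.png",im)
c=cam("wrist",s)
for p in pads(im,c,amin=1500,amax=8000):print(p)
print(proj(c,[[489,-120,12],[650,-77,12]]))
E
```

```text
2.45 pos [557.3 -80.6 428.1] q [-0.002   0.7084  0.7058 -0.0013] j [-3.510e-01  3.720e-01  9.160e-01 -1.000e-03  1.858e+00 -3.480e-01] F [-0.3 -0.2 -1.6] w 0.998 0.0
(3008.0, (788.6569213867188, 79.95865631103516), (107.71229553222656, 57.05977249145508), 10.058623313903809)
(1892.5, (495.23333740234375, -83.88087463378906), (61.901397705078125, 70.30113983154297), 83.7430419921875)
(1720.0, (487.2198791503906, -155.49351501464844), (61.61414337158203, 70.3476791381836), 83.73878479003906)
[[270.97877523 197.7118641 ]
 [380.45252976 168.22391028]]
```

View pics/w1.png

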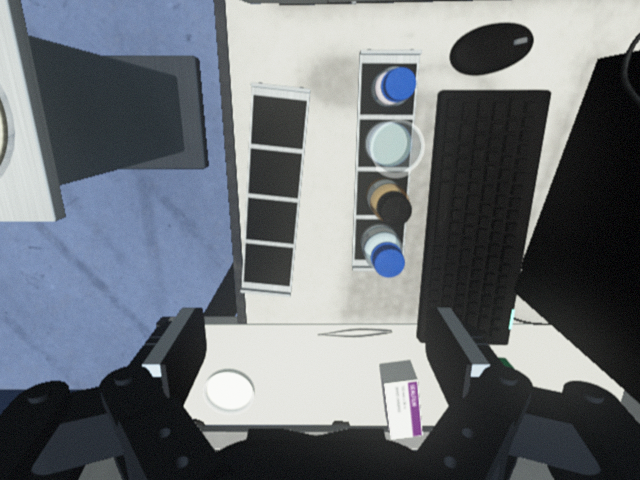

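The wrist view confirms the order and shows both racks with no obstructions. The empty pads are at (270–280, 120–265), and the full rack is in columns 355–420.

```bash
python3 - <<'E'
from h import *
im=cv2.imread("pics/w1.png");i=cv2.resize(im[40:285,230:440],None,fx=2.4,fy=2.4,interpolation=cv2.INTER_CUBIC);cv2.imwrite("pics/c2.png",i)
c=cam("top")
p=back(c,[(349.5,229),(349.5,198.3),(469,227.3)],12)[:,:2];print(p.round(1))
E
```

```text
[[ 615.    62.9]
 [ 688.1   60.7]
 [ 611.4 -218.8]]
```

View pics/c2.png

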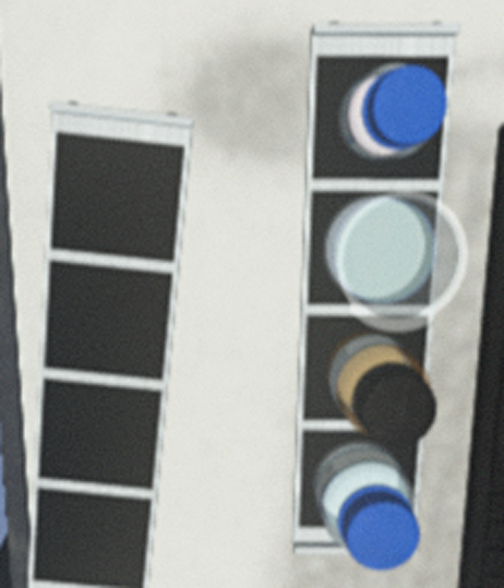

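```bash
python3 - <<'E'
from h import *
im=cv2.imread("pics/w1.png")
from scipy.spatial.transform import Rotation
s=dict(eef_pos=np.array([557.3,-80.6,428.1]),ee_rot=np.array([-.002,.7084,.7058,-.0013]))
c=cam("wrist",s)
print(back(c,np.array([(315,57),(448,57),(300,527)])/2.4+[230,40],12).round(1))
print("E",back(c,np.array([(57,133),(185,145),(38,490)])/2.4+[230,40],12).round(1))
R=Rotation.from_euler
for n,cx,cy,a in(("E",490,-120,-6.3),("F",650.5,-78.3,-1.2)):
    a=np.radians(a)
    for y in(108,36,-36,-108):print(n,y,round(cx-np.sin(a)*y,1),round(cy+np.cos(a)*y,1))
E
```

```text
[[ 617.6   62.5   12. ]
 [ 692.    62.1   12. ]
 [ 616.8 -219.    12. ]]
E [[ 471.    23.3   12. ]
 [ 544.4   16.5   12. ]
 [ 447.  -193.    12. ]]
E 108 501.9 -12.7
E 36 494.0 -84.2
E -36 486.0 -155.8
E -108 478.1 -227.3
F 108 652.8 29.7
F 36 651.3 -42.3
F -36 649.7 -114.3
F -108 648.2 -186.3
```

servo_tool(
  deltas=[
    [[0.09,0.082,0.22],[0,0,0],0.78],
    [[0.09,0.082,0.22],[0,0,0],0.78],
    [[0.09,0.082,0.22],[0,0,0],0.78],
    [[0.09,0.082,0.22],[0,0,0],0.78],
    [[0.09,0.082,0.22],[0,0,0],0.78],
    [[0.09,0.082,0.22],[0,0,0],0.78],
    [[0,0,0],[0,0,0],0.78],
  ],
)

```text
time_s: 3.2
eef_pos: [651.1, 34.8, 162.3]
ee_rot: [-0.005, 0.705, 0.709, -0.003]
force: [-0.4, -0.6, -0.5]
grip_width: 0.78
grip_force: 0.0
```

servo_tool(
  deltas=[
    [[0,0,0],[0,0,-0.083],0.78],
    [[0,0,0],[0,0,-0.083],0.78],
    [[0,0,0],[0,0,-0.083],0.78],
    [[0,0,0],[0,0,-0.083],0.78],
    [[0,0,0],[0,0,0],0.78],
    [[0,0,0],[0,0,0],0.78],
  ],
)

```text
time_s: 3.8
eef_pos: [653.3, 31.5, 170.5]
ee_rot: [0.001, 0.502, 0.865, 0.0]
force: [0.3, 0.1, -0.0]
grip_width: 0.784
grip_force: 0.0
```

```bash
python3 - <<'E'
from h import *
s=state(); im=optics.capture("wrist"); cv2.imwrite("pics/w2.png",im)
R=Ro.from_quat(s["ee_rot"],scalar_first=True).as_matrix()
print((R.T@(np.array([653.5,30,34])-s["eef_pos"])/200).round(3)); print(proj(cam("wrist",s),[[653.5,30,102],[653.5,30,12]]))
E
```

```text
3.8 pos [653.3  31.5 170.5] q [1.000e-03 5.017e-01 8.650e-01 4.000e-04] j [-0.131  0.646  1.148 -0.     1.345 -0.65 ] F [ 0.3  0.1 -0. ] w 0.784 0.0
[-0.006 -0.004  0.683]
[[313.86028288 255.23373231]
 [314.17734341 216.3562914 ]]
```

View pics/w2.png

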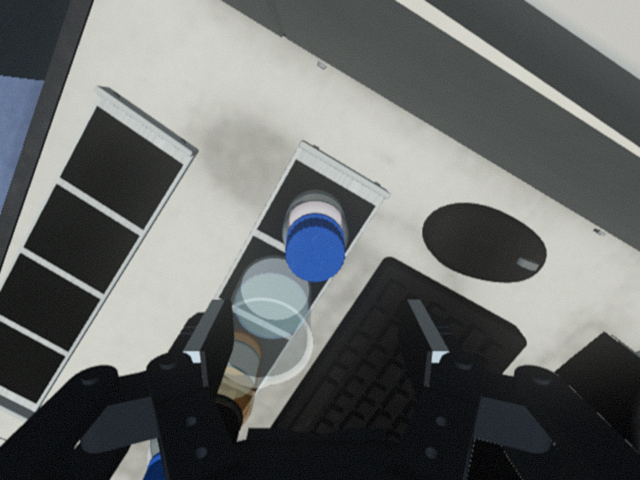

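Small bottle's cap is at (316,254), against (314,255) predicted, which agrees to about 1 mm. Descending.

servo_tool(
  deltas=[
    [[-0.003,0,0.12],[0,0,0],0.78],
    [[-0.003,0,0.12],[0,0,0],0.78],
    [[0,0,0.12],[0,0,0],0.78],
    [[0,0,0.12],[0,0,0],0.78],
    [[0,0,0.12],[0,0,0],0.78],
    [[0,0,0.08],[0,0,0],0.78],
    [[0,0,0],[0,0,0],0.78],
    [[0,0,0],[0,0,0],0.78],
  ],
)

```text
time_s: 4.65
eef_pos: [654.3, 30.3, 33.8]
ee_rot: [0.001, 0.501, 0.866, 0.0]
force: [0.6, 0.4, 0.1]
grip_width: 0.781
grip_force: 0.0
```

servo_tool(
  deltas=[
    [[0,0,0],[0,0,0],0.45],
    [[0,0,0],[0,0,0],0.3],
    [[0,0,0],[0,0,0],0.3],
    [[0,0,0],[0,0,0],0.3],
    [[0,0,0],[0,0,0],0.3],
  ],
  squeeze=30,
)

```text
time_s: 5.15
eef_pos: [654.5, 30.3, 34.2]
ee_rot: [0.001, 0.5, 0.866, 0.0]
force: [-0.5, 0.5, 6.7]
grip_width: 0.514
grip_force: 30.9
```

servo_tool(
  deltas=[
    [[0,0,-0.05],[0,0,0],0.3],
    [[0,0,-0.11],[0,0,0],0.3],
    [[0,0,-0.15],[0,0,0],0.3],
    [[0,0,-0.15],[0,0,0],0.3],
    [[0,0,-0.15],[0,0,0.083],0.3],
    [[0,0,-0.1],[0,0,0.083],0.3],
    [[0,0,-0.04],[0,0,0.083],0.3],
    [[0,0,0],[0,0,0.083],0.3],
  ],
)

```text
time_s: 5.95
eef_pos: [654.3, 30.3, 185.1]
ee_rot: [0.001, 0.709, 0.706, 0.001]
force: [-0.1, 0.1, -1.4]
grip_width: 0.512
grip_force: 31.2
```

servo_tool(
  deltas=[
    [[-0.07,-0.05,0],[0,0,0],0.3],
    [[-0.161,-0.11,0],[0,0,0],0.3],
    [[-0.2,-0.14,0],[0,0,0],0.3],
    [[-0.2,-0.14,0],[0,0,0],0.3],
    [[-0.2,-0.14,0],[0,0,0],0.3],
    [[-0.2,-0.14,0],[0,0,0],0.3],
    [[-0.161,-0.11,0],[0,0,0],0.3],
    [[-0.096,-0.05,0],[0,0,0],0.3],
  ],
)

```text
time_s: 6.75
eef_pos: [476.4, -229.6, 183.5]
ee_rot: [0.0, 0.707, 0.707, -0.0]
force: [0.5, 0.8, -1.0]
grip_width: 0.508
grip_force: 31.2
```

servo_tool(
  deltas=[
    [[0,0,0],[0,0,0],0.3],
    [[0,0,0],[0,0,0],0.3],
  ],
)

```text
time_s: 6.95
eef_pos: [478.2, -227.4, 183.2]
ee_rot: [0.0, 0.707, 0.707, 0.0]
force: [-0.1, 0.7, -1.5]
grip_width: 0.508
grip_force: 31.2
```

```bash
cat >> h.py <<'E'
def to(x,y,z=None):
    s=state(); R=Ro.from_quat(s["ee_rot"],scalar_first=True).as_matrix()
    d=np.array([x,y,s["eef_pos"][2] if z is None else z])-s["eef_pos"]
    print("delta",(R.T@d/200).round(4),"tilt deg",np.degrees(np.arccos(-R[2,2])).round(2)); return s
E
python3 - <<'E'
from h import *
s=to(478.6,-227.3,34); im=optics.capture("wrist"); cv2.imwrite("pics/w3.png",im)
for p in pads(im,cam("wrist",s),amin=3000,amax=30000):print(p)
E
```

```text
6.95 pos [ 478.2 -227.4  183.2] q [1.000e-04 7.069e-01 7.073e-01 2.000e-04] j [-0.665  0.365  1.556  0.     1.221 -0.666] F [-0.1  0.7 -1.5] w 0.508 31.2
delta [3.000e-04 1.700e-03 7.459e-01] tilt deg 0.02
(6671.5, (495.0072021484375, -91.43144989013672), (49.784637451171875, 72.8609848022461), 83.97882080078125)
(16828.5, (302.22674560546875, -105.09632873535156), (69.41642761230469, 134.97592163085938), 89.97283935546875)
(3588.0, (653.6924438476562, -113.64703369140625), (64.44303894042969, 72.79206848144531), 89.97290802001953)
(3812.0, (711.01025390625, -129.39306640625), (31.466794967651367, 103.851806640625), 14.497203826904297)
(7655.5, (487.8109130859375, -155.68173217773438), (64.47276306152344, 72.59339904785156), 83.64564514160156)
(6015.0, (479.801513671875, -227.42535400390625), (64.15279388427734, 72.35724639892578), 83.65318298339844)
(7894.0, (738.84716796875, -304.6281433105469), (65.29988098144531, 150.48345947265625), 14.497204780578613)
```

View pics/w3.png

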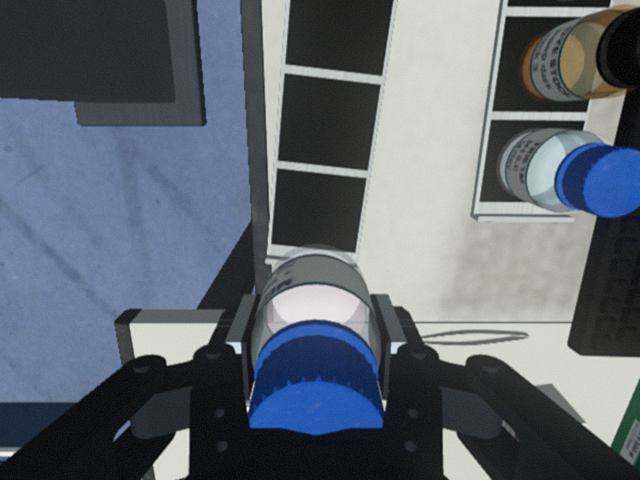

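Small bottle is held upright and centred between the fingers. Its target pad is in view at about (318,210). Lowering.

servo_tool(
  deltas=[
    [[0,0.005,0.1],[0,0,0],0.3],
    [[0,0,0.15],[0,0,0],0.3],
    [[0,0,0.15],[0,0,0],0.3],
    [[0,0,0.15],[0,0,0],0.3],
    [[0,0,0.1],[0,0,0],0.3],
    [[0,0,0.06],[0,0,0],0.3],
    [[0,0,0.032],[0,0,0],0.3],
    [[0,0,0],[0,0,0],0.3],
  ],
)

```text
time_s: 7.8
eef_pos: [479.8, -227.2, 34.8]
ee_rot: [0.0, 0.706, 0.708, 0.0]
force: [0.1, -0.3, -2.0]
grip_width: 0.512
grip_force: 31.6
```

servo_tool(
  deltas=[
    [[0,0,0],[0,0,0],0.3],
    [[0,0,0],[0,0,0],0.6],
    [[0,0,0],[0,0,0],0.8],
    [[0,0,0],[0,0,0],0.8],
    [[0,0,0],[0,0,0],0.8],
  ],
)

```text
time_s: 8.3
eef_pos: [479.3, -227.6, 34.6]
ee_rot: [0.0, 0.707, 0.708, 0.0]
force: [0.6, 1.0, 0.5]
grip_width: 0.799
grip_force: 0.0
```

servo_tool(
  deltas=[
    [[0,0,-0.1],[0,0,0],0.8],
    [[0,0,-0.15],[0,0,0],0.8],
    [[0,0,-0.2],[0,0,0],0.8],
    [[0,0,-0.2],[0,0,0],1],
    [[0,0,-0.1],[0,0,0],1],
  ],
)

```text
time_s: 8.8
eef_pos: [479.9, -228.0, 188.0]
ee_rot: [0.002, 0.707, 0.708, 0.0]
force: [-0.5, 0.5, -0.6]
grip_width: 0.999
grip_force: 0.0
```

servo_tool(
  deltas=[
    [[0.068,0.07,0],[0,0,0],1],
    [[0.15,0.14,0],[0,0,0],1],
    [[0.16,0.15,0],[0,0,0],1],
    [[0.16,0.15,0],[0,0,0],1],
    [[0.16,0.15,0],[0,0,0],1],
    [[0.15,0.14,0],[0,0,0],1],
    [[0.08,0.07,0],[0,0,0],1],
    [[0,0,0],[0,0,0],1],
  ],
)

```text
time_s: 9.6
eef_pos: [653.9, -39.4, 183.7]
ee_rot: [-0.0, 0.706, 0.709, 0.0]
force: [-0.4, -0.9, -0.1]
grip_width: 0.999
grip_force: 0.0
```

servo_tool(
  deltas=[
    [[0,0,0],[0,0,0],1],
    [[0,0,0],[0,0,0],1],
  ],
)

```text
time_s: 9.8
eef_pos: [652.4, -42.7, 184.5]
ee_rot: [-0.0, 0.707, 0.707, -0.0]
force: [-0.5, 0.4, -0.2]
grip_width: 0.997
grip_force: 0.0
```

```bash
python3 - <<'E'
from h import *
s=to(653,-42,48); im=optics.capture("wrist")
for p in pads(im,cam("wrist",s),amin=3000,amax=30000):print(p)
print(proj(cam("wrist",s),[[653,-42,97],[653,-42,12]]))
cv2.imwrite("pics/w4.png",im)
E
```

```text
9.8 pos [652.4 -42.7 184.5] q [-0.000e+00  7.070e-01  7.072e-01 -2.000e-04] j [-0.244  0.636  1.127 -0.     1.378 -0.244] F [-0.5  0.4 -0.2] w 0.997 0.0
delta [0.0036 0.0029 0.6826] tilt deg 0.02
(9722.5, (789.0557250976562, 79.69223022460938), (108.14372253417969, 58.38561248779297), 10.864794731140137)
(3050.0, (499.9544982910156, -20.038349151611328), (48.19905090332031, 67.60218811035156), 83.6829605102539)
(4834.5, (494.94061279296875, -84.4706802368164), (63.405006408691406, 71.87543487548828), 83.63202667236328)
(3276.0, (657.2919311523438, -180.0818634033203), (78.02549743652344, 62.37401580810547), 89.42544555664062)
[[315.84713413 242.17078028]
 [315.84081372 210.25233544]]
```

View pics/w4.png

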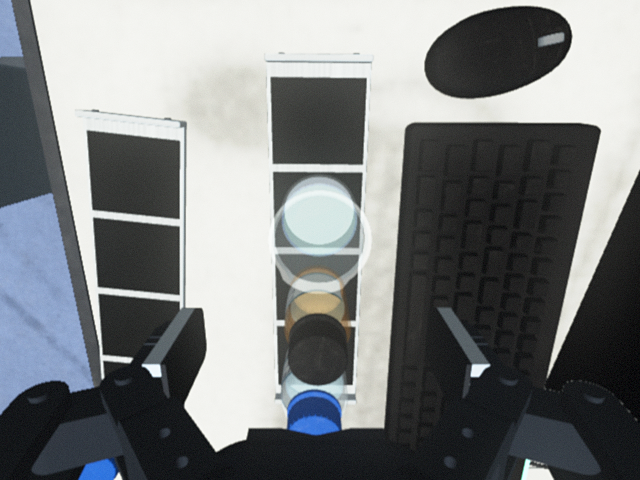

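The beaker's rim centre is at (321,241), against (316,242) predicted. I'll shift +2 mm in x and descend.

servo_tool(
  deltas=[
    [[0.003,0.01,0.08],[0,0,0],1],
    [[0,0,0.12],[0,0,0],1],
    [[0,0,0.12],[0,0,0],1],
    [[0,0,0.12],[0,0,0],1],
    [[0,0,0.12],[0,0,0],1],
    [[0,0,0.08],[0,0,0],1],
    [[0,0,0.04],[0,0,0],1],
    [[0,0,0],[0,0,0],1],
  ],
)

```text
time_s: 10.65
eef_pos: [654.7, -41.4, 47.9]
ee_rot: [-0.0, 0.707, 0.707, -0.0]
force: [-0.6, 0.6, 0.5]
grip_width: 1.001
grip_force: 0.0
```

servo_tool(
  deltas=[
    [[0,0,0],[0,0,0],0.75],
    [[0,0,0],[0,0,0],0.65],
    [[0,0,0],[0,0,0],0.55],
    [[0,0,0],[0,0,0],0.5],
    [[0,0,0],[0,0,0],0.5],
    [[0,0,0],[0,0,0],0.5],
  ],
  squeeze=20,
)

```text
time_s: 11.25
eef_pos: [655.5, -41.3, 49.7]
ee_rot: [0.001, 0.707, 0.708, 0.0]
force: [-0.8, -0.1, 6.6]
grip_width: 0.723
grip_force: 21.5
```

servo_tool(
  deltas=[
    [[0,0,-0.03],[0,0,0],0.5],
    [[0,0,-0.07],[0,0,0],0.5],
    [[0,0,-0.12],[0,0,0],0.5],
    [[0,0,-0.15],[0,0,0],0.5],
    [[0,0,-0.15],[0,0,0],0.5],
    [[0,0,-0.11],[0,0,0],0.5],
    [[0,0,-0.05],[0,0,0],0.5],
    [[0,0,-0.02],[0,0,0],0.5],
  ],
)

```text
time_s: 12.05
eef_pos: [655.1, -41.1, 189.6]
ee_rot: [0.001, 0.707, 0.708, 0.0]
force: [0.8, 0.7, -0.9]
grip_width: 0.714
grip_force: 21.6
```

servo_tool(
  deltas=[
    [[-0.03,-0.044,0],[0,0,0],0.5],
    [[-0.07,-0.1,0],[0,0,0],0.5],
    [[-0.1,-0.15,0],[0,0,0],0.5],
    [[-0.11,-0.16,0],[0,0,0],0.5],
    [[-0.1,-0.15,0],[0,0,0],0.5],
    [[-0.08,-0.12,0],[0,0,0],0.5],
    [[-0.052,-0.074,0],[0,0,0],0.5],
    [[-0.03,-0.04,0],[0,0,0],0.5],
  ],
)

```text
time_s: 12.85
eef_pos: [486.2, -156.2, 187.7]
ee_rot: [-0.001, 0.707, 0.707, -0.0]
force: [0.9, -0.1, -0.8]
grip_width: 0.717
grip_force: 21.6
```

servo_tool(
  deltas=[
    [[0,0,0],[0,0,0],0.5],
    [[0,0,0],[0,0,0],0.5],
  ],
)

```text
time_s: 13.05
eef_pos: [487.9, -155.4, 188.1]
ee_rot: [-0.0, 0.707, 0.708, 0.0]
force: [0.3, 0.1, -0.8]
grip_width: 0.72
grip_force: 21.6
```

```bash
python3 - <<'E'
from h import *
s=to(487,-155.8,48.5); im=optics.capture("wrist")
cv2.imwrite("pics/w5.png",im)
E
```

```text
13.05 pos [ 487.9 -155.4  188.1] q [-2.000e-04  7.066e-01  7.076e-01  1.000e-04] j [-0.538  0.323  1.601  0.     1.218 -0.539] F [ 0.3  0.1 -0.8] w 0.72 21.6
delta [-0.0024 -0.0045  0.6982] tilt deg 0.02
```

View pics/w5.png

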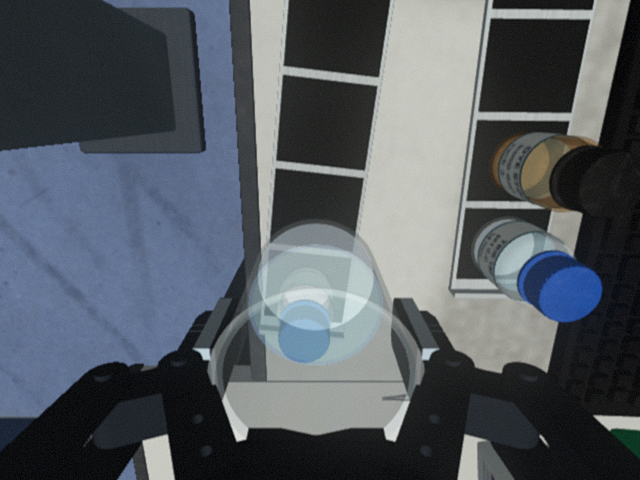

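Beaker held level; the small bottle stands on the end pad, seen through it at (304,320). Lowering.

servo_tool(
  deltas=[
    [[-0.002,-0.003,0.08],[0,0,0],0.5],
    [[0,0,0.14],[0,0,0],0.5],
    [[0,0,0.15],[0,0,0],0.5],
    [[0,0,0.14],[0,0,0],0.5],
    [[0,0,0.09],[0,0,0],0.5],
    [[0,0,0.06],[0,0,0],0.5],
    [[0,0,0.034],[0,0,0],0.5],
    [[0,0,0],[0,0,0],0.5],
  ],
)

```text
time_s: 13.9
eef_pos: [487.3, -155.9, 49.5]
ee_rot: [0.0, 0.706, 0.708, -0.0]
force: [0.3, 0.1, 0.0]
grip_width: 0.721
grip_force: 22.0
```

servo_tool(
  deltas=[
    [[0,0,0],[0,0,0],0.5],
    [[0,0,0],[0,0,0],0.75],
    [[0,0,0],[0,0,0],0.85],
    [[0,0,0],[0,0,0],1],
    [[0,0,0],[0,0,0],1],
    [[0,0,0],[0,0,0],1],
  ],
)

```text
time_s: 14.5
eef_pos: [487.0, -156.1, 49.7]
ee_rot: [0.0, 0.707, 0.708, 0.0]
force: [1.0, -0.5, -0.6]
grip_width: 1.002
grip_force: 0.0
```

servo_tool(
  deltas=[
    [[0,0,-0.05],[0,0,0],1],
    [[0,0,-0.12],[0,0,0],1],
    [[0,0,-0.18],[0,0,0],1],
    [[0,0,-0.2],[0,0,0],1],
    [[0,0,-0.12],[0,0,0],1],
    [[0,0,-0.05],[0,0,0],0.9],
  ],
)

```text
time_s: 15.1
eef_pos: [487.6, -156.4, 196.7]
ee_rot: [0.002, 0.707, 0.708, 0.001]
force: [0.7, 0.3, 0.3]
grip_width: 0.903
grip_force: 0.0
```

servo_tool(
  deltas=[
    [[0.02,0.07,0],[0,0,0],0.85],
    [[0.04,0.15,0],[0,0,0],0.85],
    [[0.05,0.19,0],[0,0,0],0.85],
    [[0.05,0.19,0],[0,0,0],0.85],
    [[0.03,0.14,0],[0,0,0],0.85],
    [[0.02,0.09,0],[0,0,0],0.85],
    [[0,0,0],[0,0,0],0.85],
    [[0,0,0],[0,0,0],0.85],
  ],
)

```text
time_s: 15.9
eef_pos: [652.3, -113.8, 192.6]
ee_rot: [-0.001, 0.707, 0.708, -0.0]
force: [-1.0, -0.2, -0.5]
grip_width: 0.852
grip_force: 0.0
```

```bash
python3 - <<'E'
from h import *
s=to(653,-114,51); im=optics.capture("wrist"); c=cam("wrist",s)
for p in pads(im,c,amin=3000,amax=30000):print(p)
print(proj(c,[[653,-114,120],[653,-114,12]]))
cv2.imwrite("pics/w6.png",im)
E
```

```text
15.9 pos [ 652.3 -113.8  192.6] q [-8.000e-04  7.066e-01  7.077e-01 -5.000e-04] j [-0.349  0.652  1.08  -0.     1.412 -0.351] F [-1.  -0.2 -0.5] w 0.852 0.0
delta [-0.0013  0.0045  0.7081] tilt deg 0.11
(5858.5, (654.82080078125, 21.93877410888672), (72.1539306640625, 47.20379638671875), 0.0016434519784525037)
(5194.0, (497.3419189453125, -11.910545349121094), (63.85142517089844, 60.66457748413086), 83.53570556640625)
(4402.5, (660.42236328125, -41.882164001464844), (59.59861755371094, 63.07160186767578), 0.04640980437397957)
(4149.0, (487.0440368652344, -83.32070922851562), (63.63606262207031, 55.932945251464844), 83.68159484863281)
[[316.20485874 251.5556705 ]
 [316.27836022 209.15470461]]
```

View pics/w6.png

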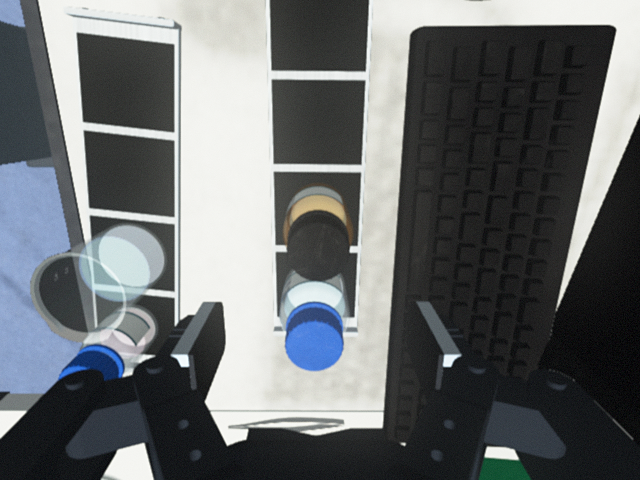

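Amber cap is at (318,248), within 2 mm of the prediction. Beaker and small bottle stand on the near rack. Descending on the amber bottle.

servo_tool(
  deltas=[
    [[0.002,0.008,0.08],[0,0,0],0.85],
    [[0,0,0.13],[0,0,0],0.85],
    [[0,0,0.13],[0,0,0],0.85],
    [[0,0,0.13],[0,0,0],0.85],
    [[0,0,0.12],[0,0,0],0.85],
    [[0,0,0.08],[0,0,0],0.85],
    [[0,0,0.035],[0,0,0],0.85],
    [[0,0,0],[0,0,0],0.85],
  ],
)

```text
time_s: 16.75
eef_pos: [654.1, -113.6, 52.4]
ee_rot: [-0.0, 0.707, 0.707, -0.0]
force: [0.5, 0.0, 0.7]
grip_width: 0.85
grip_force: 0.0
```

servo_tool(
  deltas=[
    [[0,0,0],[0,0,0],0.65],
    [[0,0,0],[0,0,0],0.5],
    [[0,0,0],[0,0,0],0.35],
    [[0,0,0],[0,0,0],0.35],
    [[0,0,0],[0,0,0],0.35],
    [[0,0,0],[0,0,0],0.35],
  ],
  squeeze=30,
)

```text
time_s: 17.35
eef_pos: [655.1, -113.7, 54.1]
ee_rot: [0.001, 0.707, 0.708, 0.0]
force: [-1.6, -0.6, 6.5]
grip_width: 0.563
grip_force: 31.6
```

servo_tool(
  deltas=[
    [[0,0,-0.03],[0,0,0],0.35],
    [[0,0,-0.08],[0,0,0],0.35],
    [[0,0,-0.13],[0,0,0],0.35],
    [[0,0,-0.16],[0,0,0],0.35],
    [[0,0,-0.15],[0,0,0],0.35],
    [[0,0,-0.11],[0,0,0],0.35],
    [[0,0,-0.05],[0,0,0],0.35],
    [[0,0,-0.02],[0,0,0],0.35],
  ],
)

```text
time_s: 18.15
eef_pos: [654.6, -113.5, 199.9]
ee_rot: [0.001, 0.707, 0.708, 0.0]
force: [0.8, -0.6, -1.7]
grip_width: 0.567
grip_force: 31.5
```

servo_tool(
  deltas=[
    [[0.007,-0.04,0],[0,0,0],0.35],
    [[0.02,-0.09,0],[0,0,0],0.35],
    [[0.03,-0.14,0],[0,0,0],0.35],
    [[0.03,-0.16,0],[0,0,0],0.35],
    [[0.02,-0.14,0],[0,0,0],0.35],
    [[0.02,-0.11,0],[0,0,0],0.35],
    [[0.01,-0.075,0],[0,0,0],0.35],
    [[0.01,-0.04,0],[0,0,0],0.35],
  ],
)

```text
time_s: 18.95
eef_pos: [494.1, -83.9, 198.0]
ee_rot: [-0.001, 0.707, 0.707, -0.0]
force: [0.6, 0.2, -1.6]
grip_width: 0.563
grip_force: 31.7
```

servo_tool(
  deltas=[
    [[0,0,0],[0,0,0],0.35],
    [[0,0,0],[0,0,0],0.35],
  ],
)

```text
time_s: 19.15
eef_pos: [495.8, -84.4, 198.4]
ee_rot: [-0.0, 0.707, 0.708, -0.0]
force: [-0.6, 0.5, -1.8]
grip_width: 0.566
grip_force: 31.7
```

```bash
python3 - <<'E'
from h import *
s=to(495,-84.2,52.5)
E
```

```text
19.15 pos [495.8 -84.4 198.4] q [-1.000e-04  7.067e-01  7.076e-01 -0.000e+00] j [-0.402  0.293  1.613  0.     1.235 -0.403] F [-0.6  0.5 -1.8] w 0.566 31.7
delta [ 0.0009 -0.004   0.7295] tilt deg 0.01
```

servo_tool(
  deltas=[
    [[0,-0.003,0.08],[0,0,0],0.35],
    [[0,0,0.14],[0,0,0],0.35],
    [[0,0,0.15],[0,0,0],0.35],
    [[0,0,0.15],[0,0,0],0.35],
    [[0,0,0.1],[0,0,0],0.35],
    [[0,0,0.07],[0,0,0],0.35],
    [[0,0,0.037],[0,0,0],0.35],
    [[0,0,0],[0,0,0],0.35],
  ],
)

```text
time_s: 19.95
eef_pos: [495.3, -84.4, 53.1]
ee_rot: [-0.0, 0.707, 0.708, -0.0]
force: [-0.5, 0.0, -2.4]
grip_width: 0.564
grip_force: 33.1
```

servo_tool(
  deltas=[
    [[0,0,0],[0,0,0],0.35],
    [[0,0,0],[0,0,0],0.6],
    [[0,0,0],[0,0,0],0.75],
    [[0,0,0],[0,0,0],0.85],
    [[0,0,0],[0,0,0],0.85],
  ],
)

```text
time_s: 20.45
eef_pos: [495.0, -84.3, 53.3]
ee_rot: [0.0, 0.707, 0.708, 0.0]
force: [0.6, -0.8, -0.0]
grip_width: 0.853
grip_force: 0.0
```

servo_tool(
  deltas=[
    [[0,0,-0.05],[0,0,0],0.85],
    [[0,0,-0.12],[0,0,0],0.85],
    [[0,0,-0.18],[0,0,0],0.85],
    [[0,0,-0.2],[0,0,0],0.85],
    [[0,0,-0.12],[0,0,0],0.85],
    [[0,0,-0.05],[0,0,0],0.95],
  ],
)

```text
time_s: 21.05
eef_pos: [495.6, -84.5, 200.2]
ee_rot: [0.002, 0.707, 0.708, 0.001]
force: [-0.4, 0.2, -0.6]
grip_width: 0.949
grip_force: 0.0
```

servo_tool(
  deltas=[
    [[-0.04,0.07,0],[0,0,0],0.95],
    [[-0.1,0.15,0],[0,0,0],0.95],
    [[-0.12,0.18,0],[0,0,0],0.95],
    [[-0.12,0.18,0],[0,0,0],0.95],
    [[-0.08,0.13,0],[0,0,0],0.95],
    [[-0.048,0.08,0],[0,0,0],0.95],
    [[0,0,0],[0,0,0],0.95],
    [[0,0,0],[0,0,0],0.95],
  ],
)

```text
time_s: 21.85
eef_pos: [652.5, -185.4, 196.2]
ee_rot: [-0.001, 0.707, 0.708, -0.0]
force: [-0.1, 0.4, 0.7]
grip_width: 0.949
grip_force: 0.0
```

```bash
python3 - <<'E'
from h import *
s=to(653.5,-186,40); im=optics.capture("wrist"); c=cam("wrist",s)
print(proj(c,[[653.5,-186,110],[653.5,-186,12]]))
m=cv2.inRange(cv2.cvtColor(im,cv2.COLOR_BGR2HSV),(100,150,60),(125,255,255)); m[:, :240]=0;m[:,420:]=0
q=max(cv2.findContours(m,cv2.RETR_EXTERNAL,cv2.CHAIN_APPROX_NONE)[0],key=cv2.contourArea);print(cv2.boundingRect(q))
cv2.imwrite("pics/w7.png",im)
E
```

```text
21.85 pos [ 652.5 -185.4  196.2] q [-9.000e-04  7.066e-01  7.076e-01 -3.000e-04] j [-0.449  0.69   1.007 -0.     1.447 -0.45 ] F [-0.1  0.4  0.7] w 0.949 0.0
delta [-0.0037  0.0065  0.7809] tilt deg 0.11
[[316.79053477 244.91494118]
 [316.68748745 208.72790133]]
(284, 206, 61, 68)
```

View pics/w7.png

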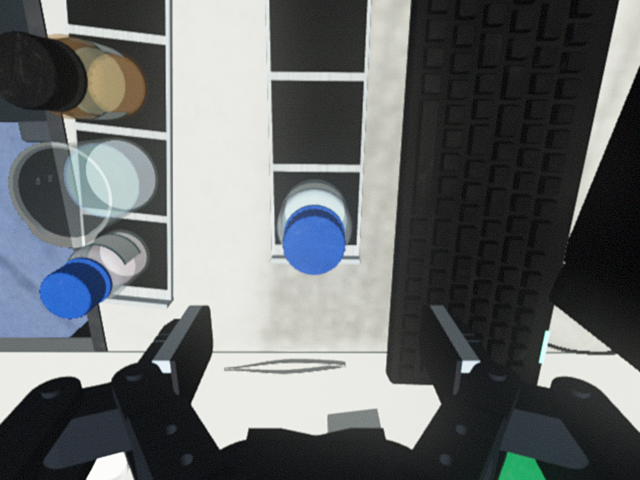

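Squat cap top is at about (314,243), right under the tool. The three placed vessels stand on their pads. Descending.

servo_tool(
  deltas=[
    [[0,0,0.09],[0,0,0],0.95],
    [[0,0,0.15],[0,0,0],0.95],
    [[0,0,0.15],[0,0,0],0.95],
    [[0,0,0.15],[0,0,0],0.95],
    [[0,0,0.12],[0,0,0],0.95],
    [[0,0,0.08],[0,0,0],0.95],
    [[0,0,0.037],[0,0,0],0.95],
    [[0,0,0],[0,0,0],0.95],
  ],
)

```text
time_s: 22.7
eef_pos: [652.7, -185.4, 41.7]
ee_rot: [-0.0, 0.707, 0.708, -0.0]
force: [0.3, 0.2, -0.3]
grip_width: 0.948
grip_force: 0.0
```

servo_tool(
  deltas=[
    [[0,0,0],[0,0,0],0.75],
    [[0,0,0],[0,0,0],0.6],
    [[0,0,0],[0,0,0],0.45],
    [[0,0,0],[0,0,0],0.4],
    [[0,0,0],[0,0,0],0.4],
    [[0,0,0],[0,0,0],0.4],
  ],
)

```text
time_s: 23.3
eef_pos: [653.5, -185.9, 43.5]
ee_rot: [0.001, 0.707, 0.708, 0.0]
force: [-0.5, -0.3, 6.0]
grip_width: 0.645
grip_force: 32.0
```

servo_tool(
  deltas=[
    [[0,0,-0.03],[0,0,0],0.4],
    [[0,0,-0.08],[0,0,0],0.4],
    [[0,0,-0.14],[0,0,0],0.4],
    [[0,0,-0.18],[0,0,0],0.4],
    [[0,0,-0.17],[0,0,0],0.4],
    [[0,0,-0.12],[0,0,0],0.4],
    [[0,0,-0.06],[0,0,0],0.4],
    [[0,0,-0.02],[0,0,0],0.4],
  ],
)

```text
time_s: 24.1
eef_pos: [653.2, -185.8, 203.3]
ee_rot: [0.001, 0.707, 0.708, 0.0]
force: [0.5, -0.8, -2.3]
grip_width: 0.637
grip_force: 32.5
```

servo_tool(
  deltas=[
    [[0.05,-0.04,0],[0,0,0],0.4],
    [[0.1,-0.09,0],[0,0,0],0.4],
    [[0.14,-0.13,0],[0,0,0],0.4],
    [[0.17,-0.14,0],[0,0,0],0.4],
    [[0.16,-0.13,0],[0,0,0],0.4],
    [[0.124,-0.11,0],[0,0,0],0.4],
    [[0.08,-0.07,0],[0,0,0],0.4],
    [[0.04,-0.04,0],[0,0,0],0.4],
  ],
)

```text
time_s: 24.9
eef_pos: [501.3, -11.7, 201.1]
ee_rot: [-0.001, 0.706, 0.708, -0.0]
force: [0.5, -1.3, -3.0]
grip_width: 0.631
grip_force: 32.6
```

servo_tool(
  deltas=[
    [[0,0,0],[0,0,0],0.4],
    [[0,0,0],[0,0,0],0.4],
  ],
)

```text
time_s: 25.1
eef_pos: [503.2, -13.7, 201.5]
ee_rot: [0.0, 0.707, 0.707, -0.0]
force: [0.0, -0.2, -2.8]
grip_width: 0.642
grip_force: 32.6
```

```bash
python3 - <<'E'
from h import *
s=to(503,-12.7,41.8)
E
```

```text
25.1 pos [503.2 -13.7 201.5] q [ 0.000e+00  7.068e-01  7.074e-01 -1.000e-04] j [-0.26   0.291  1.607 -0.     1.243 -0.261] F [ 0.  -0.2 -2.8] w 0.642 32.6
delta [ 0.0051 -0.0008  0.7987] tilt deg 0.01
```

servo_tool(
  deltas=[
    [[0.004,0,0.08],[0,0,0],0.4],
    [[0,0,0.15],[0,0,0],0.4],
    [[0,0,0.17],[0,0,0],0.4],
    [[0,0,0.17],[0,0,0],0.4],
    [[0,0,0.12],[0,0,0],0.4],
    [[0,0,0.07],[0,0,0],0.4],
    [[0,0,0.036],[0,0,0],0.4],
    [[0,0,0],[0,0,0],0.4],
  ],
)

```text
time_s: 25.9
eef_pos: [503.2, -13.1, 42.5]
ee_rot: [-0.0, 0.707, 0.707, -0.0]
force: [0.1, -0.3, -2.0]
grip_width: 0.64
grip_force: 33.9
```

servo_tool(
  deltas=[
    [[0,0,0],[0,0,0],0.4],
    [[0,0,0],[0,0,0],0.7],
    [[0,0,0],[0,0,0],0.85],
    [[0,0,0],[0,0,0],0.95],
    [[0,0,0],[0,0,0],0.95],
  ],
)

```text
time_s: 26.4
eef_pos: [502.9, -12.4, 42.7]
ee_rot: [0.0, 0.707, 0.708, 0.0]
force: [0.0, 0.5, -0.6]
grip_width: 0.946
grip_force: 0.0
```

servo_tool(
  deltas=[
    [[0,0,-0.05],[0,0,0],0.95],
    [[0,0,-0.12],[0,0,0],0.95],
    [[0,0,-0.2],[0,0,0],0.95],
    [[0,0,-0.25],[0,0,0],0.95],
    [[0,0,-0.25],[0,0,0],0.95],
    [[0,0,-0.25],[0,0,0],0.95],
    [[0,0,-0.2],[0,0,0],0.95],
    [[0,0,-0.1],[0,0,0],0.95],
  ],
)

```text
time_s: 27.2
eef_pos: [502.9, -12.2, 331.3]
ee_rot: [0.003, 0.707, 0.708, 0.002]
force: [-0.5, 0.6, 0.6]
grip_width: 0.947
grip_force: 0.0
```

servo_tool(
  deltas=[
    [[-0.1,0.1,0],[0,0,0],0.95],
    [[-0.1,0.2,0],[0,0,0],0.95],
    [[-0.1,0.2,0],[0,0,0],0.95],
    [[0,0,0],[0,0,0],0.95],
    [[0,0,0],[0,0,0],0.95],
    [[0,0,0],[0,0,0],0.95],
  ],
)

```text
time_s: 27.8
eef_pos: [602.1, -71.6, 327.7]
ee_rot: [0.0, 0.706, 0.708, 0.0]
force: [-0.6, 0.2, 0.2]
grip_width: 0.949
grip_force: 0.0
```

```bash
python3 - <<'E'
from h import *
s=state(); im=optics.capture("wrist"); c=cam("wrist",s)
for x,y,r,h in((502.8,-12.7,28,58),(494.8,-84.2,25,70),(487,-155.8,31,79),(479.2,-227.3,23,52)):
    for z in(12,12+h):
        t=np.linspace(0,2*np.pi,60);P=proj(c,np.c_[x+r*np.cos(t),y+r*np.sin(t),0*t+z])
        if z>12: cv2.polylines(im,[(P*8).astype(np.int32)],True,(0,255,0),1,cv2.LINE_AA,3)
        else: cv2.polylines(im,[(P*8).astype(np.int32)],True,(0,0,255),1,cv2.LINE_AA,3)
P=proj(c,[[478,-228,12],[503,-12,12]]);print(P)
a=np.clip(P.min(0)-70,0,None).astype(int);b=(P.max(0)+70).astype(int)
cv2.imwrite("pics/w8.png",cv2.resize(im[a[1]:b[1],a[0]:b[0]],None,fx=1.8,fy=1.8,interpolation=cv2.INTER_CUBIC)[:600,:800])
cv2.imwrite("pics/top9.png",cv2.resize(optics.capture("top")[170:310,320:510],None,fx=4,fy=4,interpolation=cv2.INTER_CUBIC))
E
```

```text
27.8 pos [602.1 -71.6 327.7] q [5.000e-04 7.065e-01 7.077e-01 3.000e-04] j [-0.311  0.462  1.039  0.     1.64  -0.313] F [-0.6  0.2  0.2] w 0.949 0.0
[[221.85326372 299.20240445]
 [229.56516999 131.17596302]]
```

View pics/w8.png

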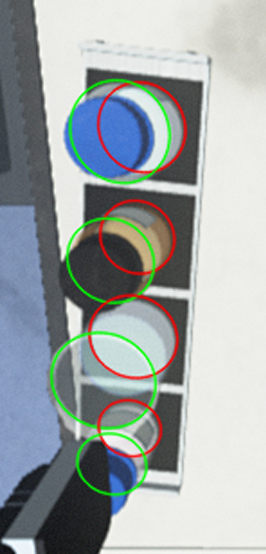

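All four stand upright and their outlines match the predicted base circles within about 2 mm. One check from the top camera next.

View pics/top9.png

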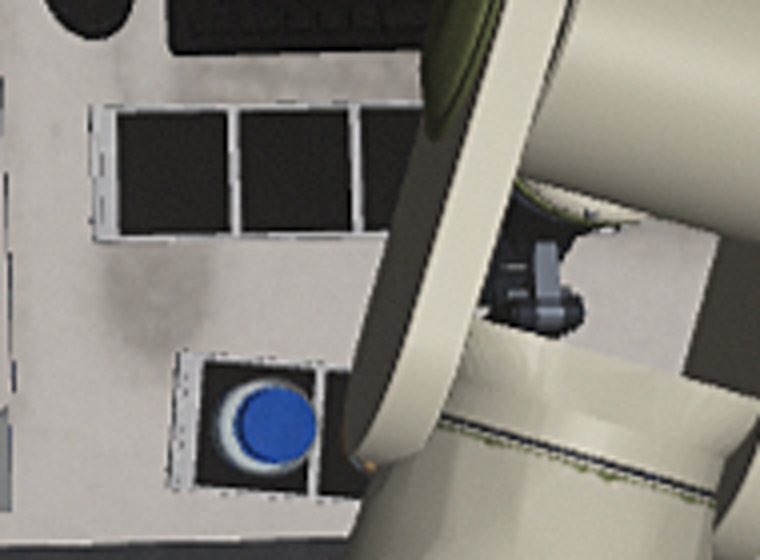

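The arm hides most of the rack from above. The squat bottle is centred on its left-end pad at (255,430), and the full rack's visible pads are empty. Handing in.

```bash
python3 -c "
from rig import ctrl
print(ctrl.finish_job())"
```

```text
the job is handed in; nothing more can be done
None
```

I moved all four vessels to the near rack in reverse order (squat, amber, beaker, small, left to right as the robot sees it), upright and within about 2 mm of pad centre by the wrist camera, and handed the job in at about 28 s; no verdict came back.

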